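# Load the analyser's reagent tray

### The job

Load the reagent tray for the analyser: stand each of the four capped bottles upright and flat on the tray, inside the nest of its own shape (wide jar, slim vial, square bottle, oblong bottle). Set them down rather than dropping them, tip nothing over, and leave the two empties without caps standing where they are.

Things in the scene. Friction and masses are not known exactly. Their poses are not given: they have to be found in the camera images.
- jar_mid (a point): The capped wide jar: amber, round, 52 mm diameter, 66 mm tall with its white screw cap (46 mm diameter, the top 14 mm; body 50 mm tall). Stands upright on the bench. 100 to 200 g. Point: its centre, half-way up; z is up. 
- vial_mid (a point): The capped vial: amber, slim and round, 30 mm diameter, 76 mm tall with its white screw cap (24 mm diameter, the top 14 mm; body 60 mm tall). Stands upright on the bench. 40 to 85 g. Point: its centre, half-way up; z is up. 
- square_mid (a point): The capped square bottle: amber, 40 by 40 mm in plan, 84 mm tall with its white screw cap (28 mm diameter, the top 16 mm; body 66 mm tall). Stands upright on the bench. 90 to 185 g. x and y axes are square to its flat sides. Point: its centre, half-way up; z is up. 
- oblong_mid (a point): The capped oblong bottle: amber, 60 mm long (its x axis) by 30 mm wide (its y axis), 74 mm tall with its white screw cap (26 mm diameter, the top 14 mm; body 58 mm tall). Stands upright on the bench. 80 to 170 g. Point: its centre, half-way up; z is up. 
- open_jar_mid (a point): Look-alike, to be left: an empty wide jar without cap, its bare amber neck and dark round mouth (40 mm) showing; 52 mm diameter, 62 mm tall. Point: its centre, half-way up; z is up. 
- open_square_mid (a point): Look-alike, to be left: an empty square bottle without cap, its bare narrow amber neck (22 mm) and dark mouth showing; 40 by 40 mm in plan, 80 mm tall. Point: its centre, half-way up; z is up. 
- nest_jar: The large round nest: a pale grey ring, 66 mm inner and 74 mm outer diameter. Fixed on the dark grey carrier tray, whose top is 6 mm above the bench; the bottle stands on the tray inside it. Wall 4 mm thick, 10 mm high (its top is 16 mm above the bench). Origin: centre of its underside, on the tray's top. The four nests stand two by two, centres 92 mm apart, with sides parallel to the tray's. 
- nest_vial: The small round nest: a pale grey ring, 44 mm inner and 52 mm outer diameter. Fixed on the dark grey carrier tray, whose top is 6 mm above the bench; the bottle stands on the tray inside it. Wall 4 mm thick, 10 mm high (its top is 16 mm above the bench). Origin: centre of its underside, on the tray's top. The four nests stand two by two, centres 92 mm apart, with sides parallel to the tray's. 
- nest_square: The square nest: a pale grey square frame, 54 by 54 mm inside, 62 mm outside, sides along its x and y axes. Fixed on the dark grey carrier tray, whose top is 6 mm above the bench; the bottle stands on the tray inside it. Wall 4 mm thick, 10 mm high (its top is 16 mm above the bench). Origin: centre of its underside, on the tray's top. The four nests stand two by two, centres 92 mm apart, with sides parallel to the tray's. 
- nest_oblong: The oblong nest: a pale grey rectangular frame, 74 mm (along its x axis) by 44 mm (along its y axis) inside, 82 by 52 mm outside. Fixed on the dark grey carrier tray, whose top is 6 mm above the bench; the bottle stands on the tray inside it. Wall 4 mm thick, 10 mm high (its top is 16 mm above the bench). Origin: centre of its underside, on the tray's top. The four nests stand two by two, centres 92 mm apart, with sides parallel to the tray's. 

How it is judged:
By the outcome, as a careful person would: the job done as asked, in the order asked, and still so for the second after the job is handed in, with the robot touching nothing.
It also fails if it takes over 120 s, if anything falls off the work surface, if the arm or the gripper's body presses on something with over 40 N, if the wrist force passes 120 N, or if a joint passes its speed limit or range.

### The arm

A 7-joint arm with a two-finger parallel gripper is mounted at the origin on the work surface. World frame = base frame: x ahead of the robot, y to its left, z up, the work surface at z = 0. Lengths are in m, angles in rad, forces in N, time in s.
With the tool pointing down it reaches from about 0.4 to 0.875 m from the base axis. Payload 19.3 kg.
Tool frame: the origin (TCP) lies midway between the tips of the shut fingers; the grasp point (between the pads) lies 19 mm behind it; x points along the fingers, y is the direction in which the jaws open and shut, and the axes are right-handed (so a half turn about x gives the same grasp; the last joint's range is limited). The gripper opens to 85 mm and grips with 20 to 120 N. Pads are 22 mm wide; open, the fingers measure 114 mm over their backs; the gripper's body (76 mm by 85 mm) begins 54 mm behind the grasp point. The pads swing forward as they close: fully open they stand 13 mm farther back than shut.
Start: joints at [1.077, 0.521, -0.036, 1.599, 0.021, 1.021, -0.113], TCP at [0.257, -0.57, 0.231] pointing down, gripper open.
Joint ranges: [-2.91, 2.91], [-0.3, 2.13], [-1.5, 1.42], [0.17, 2.43], [-1.26, 4.41], [0.16, 1.93], [-2.52, 2.52]. Speed limits (rad/s): [1.89, 1.89, 2.39, 2.39, 3.01, 3.01, 3.01].

### API

Orientations are given as [roll, pitch, yaw] about the fixed x, y, z axes, in that order (R = Rz(yaw) Ry(pitch) Rx(roll)).
In Python, from workcell import bot gives the robot as it stands. The module is installed in compiled form; this text tells all that it offers.
- The arm moves only by the tool servo_tool, never from a script. Its argument "targets" is a list of rows, each an object of numbers: "x", "y", "z": the shift along the tool's x, y, z as a fraction of full scale; "wx", "wy", "wz": the turn, a rotation vector about the tool's x, y, z as a fraction of full scale. A call has 1 to 12 rows; each row is the pose to reach, as a shift and turn from the pose measured when the call began, along the tool's axes at that moment, turning the shorter way round; what a row does not reach only later rows make up. Full scale, the value 1, is 40 cm for a shift and 360 degrees for a turn. A row lasts 1/8 s, in which the tool goes at most 62.5 mm and 10.7 degrees, less where a joint would pass 70% of its speed; a pose out of reach is approached as far as the arm can. A call with a number of a shift or a turn outside -1 to 1 is refused whole. A call with a gripper value outside its range is refused whole. "grip" is the gripper command: -1 is shut, 1 is fully open, values between are in proportion, set as the call begins (left out, the last holds). The fingers move at their own pace and stop on an object; "squeeze" is the grip in N (left out, the last holds). Time passes only in rows, so rows that repeat a pose let the fingers close. It gives the time, the measured TCP pose, the force and the opening at its end, in the units of the state.
- bot.observe(): the state, without advancing time (a new reading comes with each control period).
- bot.grab_frame(name): name is "scene" or "top" or "wrist"; returns (picture, depth): 420x560x3 uint8, red, green, blue; 420x560 float32, m along the optical axis (not along the pixel's ray), 0 where there is no reading.
- bot.get_calibration(name): a dict with "intrinsics" (3x3 intrinsics, pixels), "k1" (the pictures are not rectified: a ray, as slopes to the right and down, at radius r is drawn at 1 + k1 r^2 times it, then the intrinsics apply), "R" (3x3) and "t" (3): a world point X has camera coordinates R X + t. Camera axes: x right, y down, z forward; pixel columns grow to the right and rows downward; lengths in m; the calibration is good to about 2 mm. A picture is of the moment at which its call begins: read the wrist's pose just before it. get_calibration takes no time and is no camera call; for the wrist camera it gives the pose at the moment of the call.
- bot.job_done(): hands the job in, once; it reports no verdict.
Trained networks look in the newest picture that a camera, given by its name, has taken for a name from the list of things; names that differ only in an ending like _2 or _b are one class to them, and where a whole thing is asked for, a point or a joint stands for the part that bears it (a point fixed in the world has none). Each returns a list of dicts, best first, with "confidence" (0 to 1); they miss things now and then, are a little off and sometimes report something else, mostly with a low value. They report only what shows in the picture. A call takes as long as a camera call.
- bot.trace(camera, target): "mask" (420x560 bool, what is visible of it) and "pixel" ([column, row] in pixels, amid what is visible of it).
The state is a dict: "clock": time; "qpos": joint angles; "qd": joint speeds; "joint_efforts": joint torques, N m; "position": TCP position; "tool_rot": TCP orientation; "force": force on the tool from outside, world axes, zero at the start; "moment": the same for the moment, N m; "grip_width": finger opening in m.
Only numpy, scipy, OpenCV 4.12 (cv2) and the standard library are available. Lean on these libraries where they do the work, as an engineer would, in place of code of your own. Each camera call takes 0.05 s, during which the arm holds its last target. There are 200 camera calls.

## Working session

There is one attempt and no reset: what is moved stays moved. The work goes in short steps, Python scripts to look and compute and a tool call to move; the robot and the scene stay as the last step left them, time stands still between calls to the robot, and variables do not carry over. Pictures are saved under pics/ and viewed, on a budget of 14 in all, crops included, one or two more only if the job needs it, and the job is handed in when it is done.

Besides the shell and the picture viewer there is one more tool, called after "Call:" as a command line: name --argument value ..., lists and objects as JSON in quotes. servo_tool: Moves the arm, as the interface text tells. Shift numbers are shares of 40 cm and turn numbers shares of 360 degrees, none past 1 either way. Its arguments: {"type":"object","properties":{"targets":{"type":"array"},"grip":{"type":"number"},"squeeze":{"type":"number"}},"required":["targets"]}

```bash
mkdir -p pics
cat > h.py <<'E'
import numpy as np, cv2
from workcell import bot
def rays(cal,uv):
    K=np.array(cal["intrinsics"]);k1=cal["k1"]
    uv=np.atleast_2d(uv).astype(float)
    d=np.c_[(uv[:,0]-K[0,2])/K[0,0],(uv[:,1]-K[1,2])/K[1,1]]
    s=d.copy()
    for _ in range(20): s=d/(1+k1*(s**2).sum(1,keepdims=True))
    return np.c_[s,np.ones(len(s))]
def world(cal,uv,depth=None,z=None):
    r=rays(cal,uv);R=np.array(cal["R"]);t=np.array(cal["t"])
    if depth is not None: return (r*np.asarray(depth).reshape(-1,1)-t)@R
    c=-R.T@t; d=r@R
    return c+d*((z-c[2])/d[:,2])[:,None]
def cloud(cal,dep,mask=None):
    m=dep>0
    if mask is not None: m&=mask
    v,u=np.nonzero(m)
    return world(cal,np.c_[u,v],dep[v,u]),np.c_[u,v]
def snap(n,f):
    im,d=bot.grab_frame(n); cv2.imwrite(f"pics/{f}.png",im[:,:,::-1]); return im,d
E
python3 - <<'E'
from h import *
s=bot.observe();print({k:np.round(v,3).tolist() for k,v in s.items()})
names="jar_mid vial_mid square_mid oblong_mid open_jar_mid open_square_mid nest_jar nest_vial nest_square nest_oblong".split()
for c in ("top","scene"):
    im,d=snap(c,c+"0"); cal=bot.get_calibration(c)
    np.savez(c+"0.npz",im=im,d=d)
    for n in names:
        for r in bot.trace(c,n)[:2]:
            P,_=cloud(cal,d,r["mask"])
            if not len(P): print(c,n,"none");continue
            zt=np.percentile(P[:,2],97); T=P[P[:,2]>zt-.006]
            a,b=T[:,:2].min(0),T[:,:2].max(0)
            print(c,n,round(r["confidence"],2),np.round(r["pixel"]),"z",round(zt,3),"top mid",np.round((a+b)/2,3),"ext",np.round(b-a,3),"all mid",np.round((P.min(0)+P.max(0))[:2]/2,3),np.round(np.ptp(P,axis=0),3))
E
```

```text
{'clock': 0.0, 'qpos': [1.077, 0.522, -0.036, 1.6, 0.021, 1.021, -0.113], 'qd': [0.0, 0.0, 0.001, -0.001, -0.0, 0.001, 0.0], 'joint_efforts': [0.001, -92.711, 1.98, -36.993, 0.018, 0.008, -0.0], 'position': [0.257, -0.569, 0.231], 'tool_rot': [-1.513, 1.57, 2.053], 'force': [-0.733, 0.245, -0.079], 'moment': [0.008, 0.005, -0.008], 'grip_width': 0.085}
top vial_mid 0.71 [442. 233.] z 0.079 top mid [ 0.475 -0.442] ext [0.021 0.022] all mid [ 0.476 -0.439] [0.028 0.027 0.079]
top square_mid 0.86 [386. 215.] z 0.087 top mid [ 0.509 -0.292] ext [0.026 0.027] all mid [ 0.509 -0.299] [0.046 0.062 0.085]
top oblong_mid 0.82 [168. 207.] z 0.077 top mid [0.535 0.298] ext [0.024 0.024] all mid [0.534 0.297] [0.058 0.031 0.079]
top oblong_mid 0.7 [398. 260.] z 0.084 top mid [ 0.405 -0.315] ext [0.018 0.02 ] all mid [ 0.405 -0.317] [0.047 0.051 0.089]
top open_jar_mid 0.93 [159. 254.] z 0.066 top mid [0.409 0.325] ext [0.039 0.037] all mid [0.408 0.331] [0.052 0.069 0.07 ]
top open_square_mid 0.64 [398. 259.] z 0.084 top mid [ 0.405 -0.315] ext [0.018 0.02 ] all mid [ 0.406 -0.314] [0.042 0.045 
[... 939 characters left out ...]
311] ext [0.022 0.021] all mid [ 0.374 -0.326] [0.11  0.073 0.085]
scene open_square_mid 0.35 [239. 228.] z 0.02 top mid [ 0.579 -0.061] ext [0.05  0.049] all mid [ 0.578 -0.061] [0.053 0.049 0.017]
scene nest_jar 0.74 [265. 222.] z 0.019 top mid [ 0.498 -0.018] ext [0.073 0.071] all mid [ 0.498 -0.019] [0.074 0.072 0.016]
scene nest_vial 0.61 [237. 225.] z 0.019 top mid [ 0.579 -0.061] ext [0.05  0.049] all mid [ 0.575 -0.061] [0.061 0.049 0.019]
scene nest_square 0.68 [251. 248.] z 0.019 top mid [0.622 0.019] ext [0.081 0.082] all mid [0.622 0.017] [0.081 0.086 0.016]
scene nest_oblong 0.8 [283. 230.] z 0.019 top mid [0.542 0.063] ext [0.095 0.082] all mid [0.542 0.06 ] [0.095 0.088 0.018]
```

View pics/top0.png

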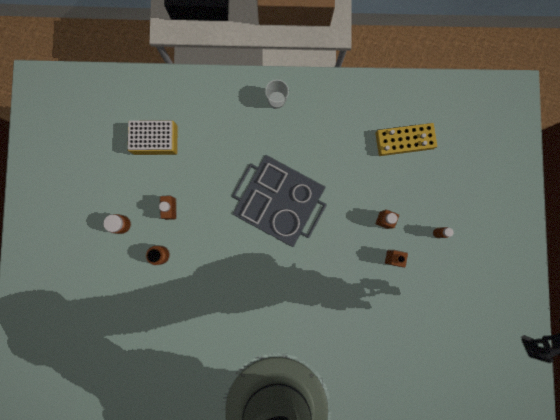

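View pics/scene0.png

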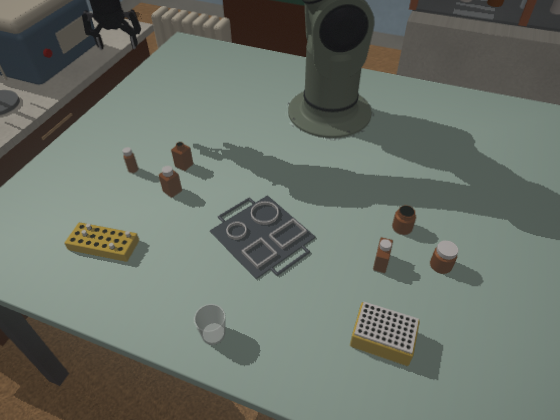

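Both views agree with the networks. In the top view the capped jar is at (117,224), oblong at (168,208), square at (388,219), vial at (443,232). The open jar is at (158,255) and the open square at (397,259). The tray is centred at (278,200) and turned by about 28°. Next I'll write the move helper and go over the right-hand group with the wrist camera.

```bash
cat >> h.py <<'E'
from scipy.spatial.transform import Rotation as Ro
def toolR(s): return Ro.from_euler("xyz",s["tool_rot"]).as_matrix()
def go(x,y,z,jaw=None):
    "shift/turn (call units) from the pose now to TCP x,y,z, pointing down, jaw axis at jaw deg (mod 180)"
    s=bot.observe();R=toolR(s);p=np.array(s["position"])
    cur=np.degrees(np.arctan2(R[1,1],R[0,1]))
    if jaw is None: jaw=cur
    c=[jaw+180*k for k in range(-3,4)]; j=np.radians(min(c,key=lambda a:abs(a-cur)))
    Y=np.array([np.cos(j),np.sin(j),0]);X=np.array([0,0,-1.])
    G=np.c_[X,Y,np.cross(X,Y)]
    d=R.T@(np.array([x,y,z])-p)/.4; w=Ro.from_matrix(R.T@G).as_rotvec()/(2*np.pi)
    print("jaw",round(cur,1),"->",round(np.degrees(j),1),"pos",np.round(p,4),"q1,q7",np.round([s["qpos"][0],s["qpos"][6]],2),"w",round(s["grip_width"],4),"F",np.round(s["force"],1))
    print("  xyz",np.round(d,4),"w",np.round(w,4),"rows",np.ceil(max(np.linalg.norm(d)*.4/.0625,np.linalg.norm(w)*360/10.7)))
def rect(P,zlo,zhi):
    T=P[(P[:,2]>zlo)&(P[:,2]<zhi),:2].astype(np.float32)
    (c,wh,a)=cv2.minAreaRect(T); return np.round(c,4),np.round(wh,4),round(a,1),len(T)
E
python3 - <<'E'
from h import *
c=bot.get_calibration("wrist");print("wrist cam",np.round(-np.array(c["R"]).T@np.array(c["t"]),3),np.round(np.array(c["R"])[2],2))
go(.44,-.37,.28)
for n in("top","scene"):
    f=np.load(n+"0.npz");cal=bot.get_calibration(n)
    P,_=cloud(cal,f["d"])
    for nm,x,y,h in(("sq",.508,-.291,.068),("obl",.534,.298,.06),("jar",.488,.432,.068)):
        Q=P[np.hypot(P[:,0]-x,P[:,1]-y)<.045]
        print(n,nm,rect(Q,.03,h+.006),rect(Q,h-.004,h+.006))
    print(n,"table z",np.round(np.median(P[(abs(P[:,0]-.5)<.05)&(abs(P[:,1]+.2)<.03),2]),4))
E
```

```text
wrist cam [ 0.331 -0.536  0.374] [-0.29 -0.13 -0.95]
jaw -65.7 -> -65.7 pos [ 0.257  -0.5697  0.2313] q1,q7 [ 1.08 -0.11] w 0.0854 F [ 0.3 -0.2 -0.4]
  xyz [-0.1218 -0.267  -0.6223] w [-0. -0.  0.] rows 5.0
top sq (array([ 0.5097, -0.2914]), array([0.0403, 0.0399]), 68.3, 188) (array([ 0.5096, -0.2917]), array([0.0395, 0.0399]), 68.2, 112)
top obl (array([0.5341, 0.2973]), array([0.0601, 0.033 ]), 9.2, 235) (array([0.5344, 0.2986]), array([0.0578, 0.032 ]), 5.9, 156)
top jar (array([0.4907, 0.4304]), array([0.0498, 0.0462]), 21.0, 367) (array([0.4904, 0.4324]), array([0.0444, 0.0424]), 22.3, 230)
top table z 0.0004
scene sq (array([ 0.51  , -0.2901]), array([0.0419, 0.0407]), 69.8, 280) (array([ 0.5096, -0.2897]), array([0.0416, 0.0397]), 68.2, 101)
scene obl (array([0.5332, 0.2986]), array([0.0645, 0.0297]), 2.8, 257) (array([0.5342, 0.2986]), array([0.0612, 0.0297]), 3.8, 155)
scene jar (array([0.4923, 0.432 ]), array([0.048 , 0.0485]), 30.4, 504) (array([0.4893, 0.432 ]), array([0.0429, 0.0455]), 30.4, 243)
scene table z 0.0008
```

Run:
```python
from h import *
go(.45,-.35,.28,-40)
go(.52,-.05,.28,-6)
```

```text
jaw -65.7 -> -40.0 pos [ 0.257  -0.5697  0.2313] q1,q7 [ 1.08 -0.11] w 0.0854 F [ 0.3 -0.2 -0.4]
  xyz [-0.1218 -0.3023 -0.6657] w [-0.0714 -0.      0.    ] rows 5.0
jaw -65.7 -> -6.0 pos [ 0.257  -0.5697  0.2313] q1,q7 [ 1.08 -0.11] w 0.0854 F [ 0.3 -0.2 -0.4]
  xyz [-0.1218 -0.914  -1.1336] w [-0.1659 -0.      0.    ] rows 10.0
```

Call:
servo_tool --targets '[{"x":-0.12,"y":-0.3,"z":-0.66,"wx":-0.07},{"x":-0.12,"y":-0.3,"z":-0.66,"wx":-0.07},{"x":-0.12,"y":-0.3,"z":-0.66,"wx":-0.07},{"x":-0.12,"y":-0.3,"z":-0.66,"wx":-0.07},{"x":-0.12,"y":-0.6,"z":-0.9,"wx":-0.12},{"x":-0.12,"y":-0.9,"z":-1.0,"wx":-0.16},{"x":-0.12,"y":-0.91,"z":-1.0,"wx":-0.16},{"x":-0.12,"y":-0.91,"z":-1.0,"wx":-0.16},{"x":-0.12,"y":-0.91,"z":-1.0,"wx":-0.16},{"x":-0.12,"y":-0.91,"z":-1.0,"wx":-0.16},{"x":-0.12,"y":-0.91,"z":-1.0,"wx":-0.16},{"x":-0.12,"y":-0.91,"z":-1.0,"wx":-0.16}]' --grip 1 --squeeze 30

```text
$.targets[0]: bad value
```

Run:
```python
from h import *
cal=bot.get_calibration("wrist");im,d=snap("wrist","w1")
P,_=cloud(cal,d)
m=(P[:,2]>.012)&(P[:,2]<.024)
for n,x,y in(("jar",.498,-.018),("vial",.579,-.061),("square",.622,.019),("obl",.542,.063)):
    Q=P[m&(np.hypot(P[:,0]-x,P[:,1]-y)<.052)]
    print(n,rect(Q,.0,.1))
Q=P[(P[:,2]>.004)&(P[:,2]<.01)];print(np.median(Q[:,2]))
go(.4895,.432,.2,35)
```

```text
jar (array([0., 0.]), array([0., 0.]), 0.0, 0)
vial (array([0., 0.]), array([0., 0.]), 0.0, 0)
square (array([0., 0.]), array([0., 0.]), 0.0, 0)
obl (array([0., 0.]), array([0., 0.]), 0.0, 0)
0.006868608334369238
jaw -65.7 -> -145.0 pos [ 0.257  -0.5697  0.2313] q1,q7 [ 1.08 -0.11] w 0.0854 F [-0.4 -0.1  0.5]
  xyz [ 0.0783 -2.0437 -1.5597] w [0.2202 0.     0.    ] rows 17.0
```

View pics/w1.png

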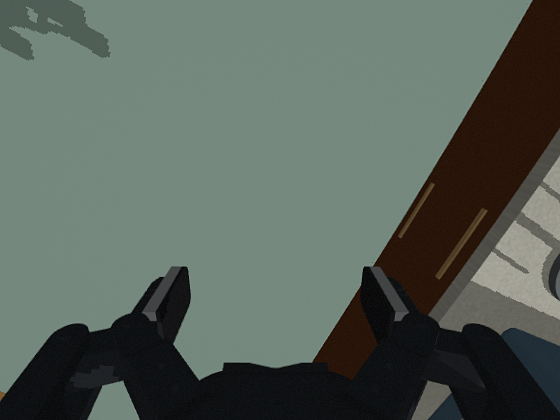

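The move was refused, so the picture only shows bare bench and the fingers at (170,290) and (385,290). I'll resend with all six keys in each row.

Call:
servo_tool --targets '[{"x":-0.12,"y":-0.3,"z":-0.66,"wx":-0.07,"wy":0,"wz":0},{"x":-0.12,"y":-0.3,"z":-0.66,"wx":-0.07,"wy":0,"wz":0},{"x":-0.12,"y":-0.3,"z":-0.66,"wx":-0.07,"wy":0,"wz":0},{"x":-0.12,"y":-0.3,"z":-0.66,"wx":-0.07,"wy":0,"wz":0},{"x":-0.12,"y":-0.6,"z":-0.9,"wx":-0.12,"wy":0,"wz":0},{"x":-0.12,"y":-0.6,"z":-0.9,"wx":-0.12,"wy":0,"wz":0},{"x":-0.12,"y":-0.91,"z":-1.0,"wx":-0.16,"wy":0,"wz":0},{"x":-0.12,"y":-0.91,"z":-1.0,"wx":-0.16,"wy":0,"wz":0},{"x":-0.12,"y":-0.91,"z":-1.0,"wx":-0.16,"wy":0,"wz":0},{"x":-0.12,"y":-0.91,"z":-1.0,"wx":-0.16,"wy":0,"wz":0},{"x":-0.12,"y":-0.91,"z":-1.0,"wx":-0.16,"wy":0,"wz":0},{"x":-0.12,"y":-0.91,"z":-1.0,"wx":-0.16,"wy":0,"wz":0}]' --grip 1 --squeeze 30

```text
clock: 2.65
position: [0.4719, -0.0747, 0.2792]
tool_rot: [-0.592, 1.57, -2.306]
force: [-0.0, -0.6, -0.2]
grip_width: 0.0855
```

Run:
```python
from h import *
cal=bot.get_calibration("wrist");im,d=snap("wrist","w2")
P,_=cloud(cal,d)
m=(P[:,2]>.012)&(P[:,2]<.024)
for n,x,y in(("jar",.498,-.018),("vial",.579,-.061),("square",.622,.019),("obl",.542,.063)):
    Q=P[m&(np.hypot(P[:,0]-x,P[:,1]-y)<.052)]
    print(n,rect(Q,.0,.1) if len(Q) else 0)
for a in ((.47,.15,.28,10),(.4895,.432,.2,41)): go(*a)
```

```text
jar (array([ 0.4972, -0.0201]), array([0.0712, 0.072 ]), 81.9, 531)
vial (array([ 0.5785, -0.0631]), array([0.0505, 0.0507]), 41.1, 367)
square (array([0.6131, 0.0231]), array([0.0624, 0.0837]), 62.0, 786)
obl (array([0.5402, 0.061 ]), array([0.0533, 0.0829]), 62.1, 821)
jaw -8.2 -> 10.0 pos [ 0.4719 -0.0747  0.2792] q1,q7 [ 0.42 -0.25] w 0.0855 F [-0.1  0.1 -0.7]
  xyz [-0.0022 -0.0851 -0.5554] w [-0.0507  0.      0.    ] rows 4.0
jaw -8.2 -> 41.0 pos [ 0.4719 -0.0747  0.2792] q1,q7 [ 0.42 -0.25] w 0.0855 F [-0.1  0.1 -0.7]
  xyz [ 0.1977 -0.1379 -1.2601] w [-0.1368  0.      0.    ] rows 9.0
```

View pics/w2.png

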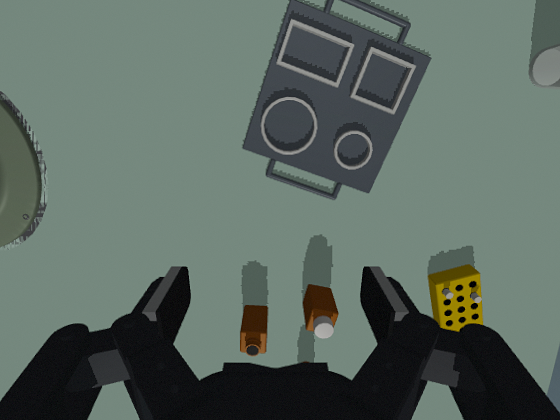

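The wrist view shows all four nests: jar ring (288,125), vial ring (352,148), square (383,80), oblong (315,55). Its nest fits agree with the scene camera to about 2 mm, and the tray angle is −28°. On to the jar.

Call:
servo_tool --targets '[{"x":0,"y":-0.13,"z":-0.98,"wx":-0.11,"wy":0,"wz":0},{"x":0,"y":-0.13,"z":-0.98,"wx":-0.11,"wy":0,"wz":0},{"x":0,"y":-0.13,"z":-0.98,"wx":-0.11,"wy":0,"wz":0},{"x":0,"y":-0.13,"z":-0.98,"wx":-0.11,"wy":0,"wz":0},{"x":0,"y":-0.13,"z":-0.98,"wx":-0.11,"wy":0,"wz":0},{"x":0,"y":-0.13,"z":-0.98,"wx":-0.11,"wy":0,"wz":0},{"x":0,"y":-0.13,"z":-0.98,"wx":-0.11,"wy":0,"wz":0},{"x":0,"y":-0.13,"z":-0.98,"wx":-0.11,"wy":0,"wz":0}]'

```text
clock: 3.7
position: [0.4767, 0.3209, 0.2786]
tool_rot: [-1.866, 1.57, -2.889]
force: [0.5, 0.2, -1.2]
grip_width: 0.0853
```

```bash
python3 -c "
from h import *
go(.4897,.432,.16,41);go(.4897,.432,.02,41)"
```

```text
jaw 31.4 -> 41.0 pos [0.4767 0.3209 0.2786] q1,q7 [-0.2  -0.44] w 0.0853 F [ 0.5  0.2 -1.2]
  xyz [ 0.2963  0.1728 -0.22  ] w [-0.0267 -0.0001  0.0002] rows 3.0
jaw 31.4 -> 41.0 pos [0.4767 0.3209 0.2786] q1,q7 [-0.2  -0.44] w 0.0853 F [ 0.5  0.2 -1.2]
  xyz [ 0.6463  0.1732 -0.2199] w [-0.0267 -0.0001  0.0002] rows 5.0
```

Call:
servo_tool --targets '[{"x":0.1,"y":0.173,"z":-0.22,"wx":-0.027,"wy":0,"wz":0},{"x":0.1,"y":0.173,"z":-0.22,"wx":-0.027,"wy":0,"wz":0},{"x":0.296,"y":0.173,"z":-0.22,"wx":-0.027,"wy":0,"wz":0},{"x":0.296,"y":0.173,"z":-0.22,"wx":-0.027,"wy":0,"wz":0},{"x":0.296,"y":0.173,"z":-0.22,"wx":-0.027,"wy":0,"wz":0},{"x":0.296,"y":0.173,"z":-0.22,"wx":-0.027,"wy":0,"wz":0},{"x":0.296,"y":0.173,"z":-0.22,"wx":-0.027,"wy":0,"wz":0}]'

```text
clock: 4.58
position: [0.4906, 0.4321, 0.162]
tool_rot: [1.75, 1.569, 0.896]
force: [0.0, -0.4, -0.4]
grip_width: 0.0854
```

```bash
python3 -c "
from h import *
cal=bot.get_calibration('wrist');im,d=snap('wrist','w3')
P,_=cloud(cal,d);Q=P[(np.hypot(P[:,0]-.4897,P[:,1]-.432)<.05)&(P[:,2]>.055)&(P[:,2]<.08)]
print(cv2.minEnclosingCircle(Q[:,:2].astype(np.float32)),len(Q))
go(.4897,.432,.02,41)"
```

```text
((0.4875181317329407, 0.4314590096473694), 0.0228714682161808) 2250
jaw 41.1 -> 41.0 pos [0.4904 0.4321 0.1617] q1,q7 [-0.4  -0.48] w 0.0856 F [ 0.2  0.  -0.2]
  xyz [ 0.3542 -0.0018 -0.0009] w [ 0.0002 -0.     -0.0002] rows 3.0
```

View pics/w3.png

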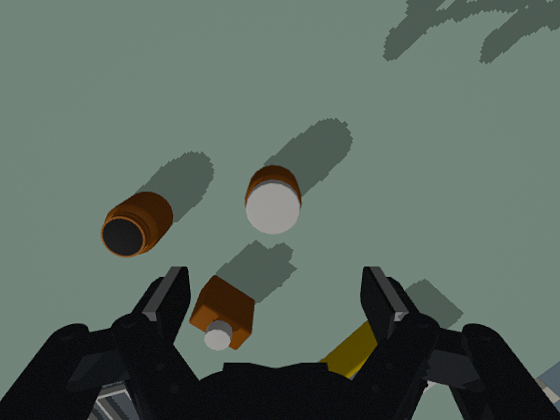

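The jar's white cap is at (273,205), centred between the fingers, with radius 22.9 mm as specified. I'll descend and close.

Call:
servo_tool --targets '[{"x":0.14,"y":-0.002,"z":0.003,"wx":0,"wy":0,"wz":0},{"x":0.25,"y":-0.002,"z":0.003,"wx":0,"wy":0,"wz":0},{"x":0.32,"y":-0.002,"z":0.003,"wx":0,"wy":0,"wz":0},{"x":0.354,"y":-0.002,"z":0.003,"wx":0,"wy":0,"wz":0},{"x":0.354,"y":-0.002,"z":0.003,"wx":0,"wy":0,"wz":0},{"x":0.354,"y":-0.002,"z":0.003,"wx":0,"wy":0,"wz":0}]'

```text
clock: 5.38
position: [0.4912, 0.4313, 0.0215]
tool_rot: [1.673, 1.568, 0.819]
force: [-0.3, -0.9, 0.3]
grip_width: 0.0854
```

Call:
servo_tool --targets '[{"x":0,"y":0,"z":0,"wx":0,"wy":0,"wz":0},{"x":0,"y":0,"z":0,"wx":0,"wy":0,"wz":0},{"x":0,"y":0,"z":0,"wx":0,"wy":0,"wz":0},{"x":0,"y":0,"z":0,"wx":0,"wy":0,"wz":0},{"x":0,"y":0,"z":0,"wx":0,"wy":0,"wz":0},{"x":0,"y":0,"z":0,"wx":0,"wy":0,"wz":0},{"x":0,"y":0,"z":0,"wx":0,"wy":0,"wz":0},{"x":0,"y":0,"z":0,"wx":0,"wy":0,"wz":0}]' --grip -1 --squeeze 30

```text
clock: 6.38
position: [0.4915, 0.4316, 0.0225]
tool_rot: [1.598, 1.567, 0.743]
force: [-1.1, -1.7, 10.7]
grip_width: 0.0507
```

```bash
python3 -c "
from h import *
go(.4897,.432,.17,41);go(.4977,-.019,.17,0)"
```

```text
jaw 41.1 -> 41.0 pos [0.4915 0.4316 0.0225] q1,q7 [-0.45 -0.57] w 0.0507 F [-1.1 -1.7 10.7]
  xyz [-0.3687 -0.0014 -0.0038] w [ 0.0002 -0.     -0.0006] rows 3.0
jaw 41.1 -> 0.0 pos [0.4915 0.4316 0.0225] q1,q7 [-0.45 -0.57] w 0.0507 F [-1.1 -1.7 10.7]
  xyz [-0.3715 -0.727   0.8595] w [ 0.1141 -0.0002 -0.0006] rows 8.0
```

Call:
servo_tool --targets '[{"x":-0.05,"y":0,"z":0,"wx":0,"wy":0,"wz":0},{"x":-0.15,"y":0,"z":0,"wx":0,"wy":0,"wz":0},{"x":-0.3,"y":0,"z":0,"wx":0,"wy":0,"wz":0},{"x":-0.37,"y":0,"z":0,"wx":0,"wy":0,"wz":0},{"x":-0.37,"y":0,"z":0,"wx":0,"wy":0,"wz":0},{"x":-0.37,"y":-0.2,"z":0.24,"wx":0.03,"wy":0,"wz":0},{"x":-0.37,"y":-0.2,"z":0.24,"wx":0.03,"wy":0,"wz":0},{"x":-0.37,"y":-0.45,"z":0.53,"wx":0.07,"wy":0,"wz":0},{"x":-0.37,"y":-0.45,"z":0.53,"wx":0.07,"wy":0,"wz":0},{"x":-0.37,"y":-0.727,"z":0.86,"wx":0.11,"wy":0,"wz":0},{"x":-0.37,"y":-0.727,"z":0.86,"wx":0.11,"wy":0,"wz":0},{"x":-0.37,"y":-0.727,"z":0.86,"wx":0.11,"wy":0,"wz":0}]'

```text
clock: 7.88
position: [0.4969, -0.0082, 0.1692]
tool_rot: [2.36, 1.568, 0.814]
force: [2.0, 0.3, -1.9]
grip_width: 0.051
```

```bash
python3 -c "
from h import *
go(.4977,-.019,.1,0)"
```

```text
jaw 1.4 -> 0.0 pos [ 0.4969 -0.0082  0.1692] q1,q7 [ 0.31 -0.37] w 0.051 F [ 2.   0.3 -1.9]
  xyz [0.1729 0.0008 0.0275] w [ 0.0039 -0.0004 -0.0004] rows 2.0
```

Call:
servo_tool --targets '[{"x":0.09,"y":0.001,"z":0.027,"wx":0.004,"wy":0,"wz":0},{"x":0.173,"y":0.001,"z":0.027,"wx":0.004,"wy":0,"wz":0},{"x":0.173,"y":0.001,"z":0.027,"wx":0.004,"wy":0,"wz":0},{"x":0.173,"y":0.001,"z":0.027,"wx":0.004,"wy":0,"wz":0},{"x":0.173,"y":0.001,"z":0.027,"wx":0.004,"wy":0,"wz":0}]'

```text
clock: 8.5
position: [0.4984, -0.0186, 0.1011]
tool_rot: [2.085, 1.566, 0.514]
force: [0.5, -0.3, -1.1]
grip_width: 0.0508
```

```bash
python3 -c "
from h import *
snap('wrist','w4')
go(.4977,-.019,.032,0);go(.4977,-.019,.0285,0)"
```

```text
jaw -0.0 -> 0.0 pos [ 0.4983 -0.0186  0.101 ] q1,q7 [ 0.27 -0.45] w 0.0506 F [-0.2  0.5 -2.1]
  xyz [ 0.1725 -0.0022  0.0013] w [-0.     -0.0003 -0.0006] rows 2.0
jaw -0.0 -> 0.0 pos [ 0.4983 -0.0186  0.101 ] q1,q7 [ 0.27 -0.45] w 0.0506 F [-0.2  0.5 -2.1]
  xyz [ 0.1813 -0.0022  0.0013] w [-0.     -0.0003 -0.0006] rows 2.0
```

View pics/w4.png

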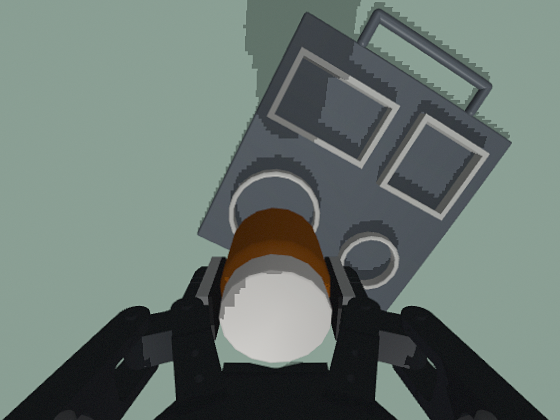

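The jar hangs straight at (275,300), in line with its ring at (274,212). I'll lower it.

Call:
servo_tool --targets '[{"x":0.07,"y":-0.001,"z":0.001,"wx":0,"wy":0,"wz":0},{"x":0.13,"y":-0.001,"z":0.001,"wx":0,"wy":0,"wz":0},{"x":0.16,"y":-0.001,"z":0.001,"wx":0,"wy":0,"wz":0},{"x":0.17,"y":-0.001,"z":0.001,"wx":0,"wy":0,"wz":0},{"x":0.175,"y":-0.001,"z":0.001,"wx":0,"wy":0,"wz":0},{"x":0.178,"y":-0.001,"z":0.001,"wx":0,"wy":0,"wz":0},{"x":0.18,"y":-0.001,"z":0.001,"wx":0,"wy":0,"wz":0},{"x":0.18,"y":-0.001,"z":0.001,"wx":0,"wy":0,"wz":0}]'

```text
clock: 9.55
position: [0.4983, -0.0189, 0.0292]
tool_rot: [2.066, 1.566, 0.495]
force: [-0.2, 0.4, -1.9]
grip_width: 0.0506
```

Call:
servo_tool --targets '[{"x":0.002,"y":0,"z":0,"wx":0,"wy":0,"wz":0},{"x":0.004,"y":0,"z":0,"wx":0,"wy":0,"wz":0},{"x":0.004,"y":0,"z":0,"wx":0,"wy":0,"wz":0}]'

```text
clock: 9.93
position: [0.4984, -0.0189, 0.0284]
tool_rot: [1.919, 1.566, 0.348]
force: [-6.4, 0.7, 23.2]
grip_width: 0.0508
```

Call:
servo_tool --targets '[{"x":0,"y":0,"z":0,"wx":0,"wy":0,"wz":0},{"x":0,"y":0,"z":0,"wx":0,"wy":0,"wz":0},{"x":0,"y":0,"z":0,"wx":0,"wy":0,"wz":0},{"x":0,"y":0,"z":0,"wx":0,"wy":0,"wz":0},{"x":0,"y":0,"z":0,"wx":0,"wy":0,"wz":0}]' --grip 0.75

```text
clock: 10.55
position: [0.4984, -0.0189, 0.0284]
tool_rot: [1.924, 1.566, 0.353]
force: [0.2, -0.4, -0.9]
grip_width: 0.0746
```

Call:
servo_tool --targets '[{"x":-0.03,"y":0,"z":0,"wx":0,"wy":0,"wz":0},{"x":-0.12,"y":0,"z":0,"wx":0,"wy":0,"wz":0},{"x":-0.25,"y":0,"z":0,"wx":0,"wy":0,"wz":0},{"x":-0.4,"y":0,"z":0,"wx":0,"wy":0,"wz":0},{"x":-0.4,"y":0,"z":0,"wx":0,"wy":0,"wz":0}]'

```text
clock: 11.18
position: [0.4995, -0.0191, 0.1929]
tool_rot: [1.668, 1.559, 0.097]
force: [0.7, -0.3, -2.3]
grip_width: 0.0747
```

```bash
python3 -c "
from h import *
cal=bot.get_calibration('wrist');im,d=snap('wrist','w5')
P,_=cloud(cal,d);Q=P[(np.hypot(P[:,0]-.4977,P[:,1]+.019)<.06)&(P[:,2]>.06)&(P[:,2]<.09)]
print(cv2.minEnclosingCircle(Q[:,:2].astype(np.float32)),np.median(Q[:,2]))
go(.475,-.442,.19,-40)"
```

```text
((0.49759379029273987, -0.016568630933761597), 0.022977173328399658) 0.07218764297584074
jaw -0.0 -> -40.0 pos [ 0.4984 -0.0194  0.1907] q1,q7 [ 0.35 -0.36] w 0.0747 F [ 0.4  0.4 -0.8]
  xyz [ 1.0000e-04 -5.7800e-02  1.0566e+00] w [ 0.111  -0.0006 -0.0012] rows 7.0
```

View pics/w5.png

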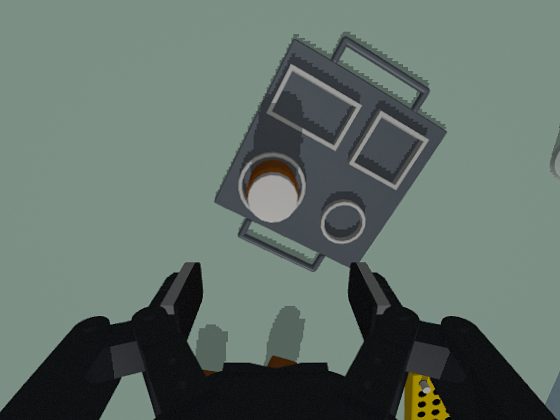

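The jar stands inside its ring at (272,190), with its cap top at 72 mm, which is 6 + 66. Next the vial.

Call:
servo_tool --targets '[{"x":0,"y":-0.055,"z":0.98,"wx":0.11,"wy":0,"wz":0},{"x":0,"y":-0.055,"z":0.98,"wx":0.11,"wy":0,"wz":0},{"x":0,"y":-0.055,"z":0.98,"wx":0.11,"wy":0,"wz":0},{"x":0,"y":-0.055,"z":0.98,"wx":0.11,"wy":0,"wz":0},{"x":0,"y":-0.055,"z":0.98,"wx":0.11,"wy":0,"wz":0},{"x":0,"y":-0.055,"z":0.98,"wx":0.11,"wy":0,"wz":0},{"x":0,"y":-0.055,"z":0.98,"wx":0.11,"wy":0,"wz":0},{"x":0,"y":-0.055,"z":0.98,"wx":0.11,"wy":0,"wz":0},{"x":0,"y":-0.055,"z":0.98,"wx":0.11,"wy":0,"wz":0}]' --grip 0.6

```text
clock: 12.35
position: [0.4765, -0.4096, 0.1897]
tool_rot: [2.539, 1.562, 0.278]
force: [-0.5, 0.5, -0.2]
grip_width: 0.0682
```

```bash
python3 -c "
from h import *
cal=bot.get_calibration('wrist');im,d=snap('wrist','w6')
P,_=cloud(cal,d);Q=P[(np.hypot(P[:,0]-.475,P[:,1]+.442)<.03)&(P[:,2]>.07)&(P[:,2]<.09)]
print(cv2.minEnclosingCircle(Q[:,:2].astype(np.float32)),np.median(Q[:,2]),len(Q))
go(.475,-.442,.13,-40);go(.475,-.442,.02,-40)"
```

```text
((0.4737713634967804, -0.4437810480594635), 0.012062519788742065) 0.07605662201598984 514
jaw -39.5 -> -40.0 pos [ 0.4766 -0.4096  0.1899] q1,q7 [ 0.81 -0.23] w 0.0685 F [ 0.4  0.2 -1.2]
  xyz [0.1497 0.0476 0.0661] w [ 0.0013 -0.0011 -0.0008] rows 2.0
jaw -39.5 -> -40.0 pos [ 0.4766 -0.4096  0.1899] q1,q7 [ 0.81 -0.23] w 0.0685 F [ 0.4  0.2 -1.2]
  xyz [0.4247 0.0462 0.0679] w [ 0.0013 -0.0011 -0.0008] rows 3.0
```

Call:
servo_tool --targets '[{"x":0.05,"y":0.048,"z":0.069,"wx":0.001,"wy":-0.001,"wz":-0.001},{"x":0.15,"y":0.048,"z":0.069,"wx":0.001,"wy":-0.001,"wz":-0.001},{"x":0.15,"y":0.048,"z":0.069,"wx":0.001,"wy":-0.001,"wz":-0.001},{"x":0.27,"y":0.047,"z":0.07,"wx":0.001,"wy":-0.001,"wz":-0.001},{"x":0.37,"y":0.047,"z":0.07,"wx":0.001,"wy":-0.001,"wz":-0.001},{"x":0.425,"y":0.047,"z":0.07,"wx":0.001,"wy":-0.001,"wz":-0.001},{"x":0.425,"y":0.047,"z":0.07,"wx":0.001,"wy":-0.001,"wz":-0.001},{"x":0.425,"y":0.047,"z":0.07,"wx":0.001,"wy":-0.001,"wz":-0.001}]'

```text
clock: 13.4
position: [0.4757, -0.4433, 0.0217]
tool_rot: [2.039, 1.57, -0.227]
force: [-0.6, -0.4, -0.1]
grip_width: 0.0681
```

Call:
servo_tool --targets '[{"x":0,"y":0,"z":0,"wx":0,"wy":0,"wz":0},{"x":0,"y":0,"z":0,"wx":0,"wy":0,"wz":0},{"x":0,"y":0,"z":0,"wx":0,"wy":0,"wz":0},{"x":0,"y":0,"z":0,"wx":0,"wy":0,"wz":0},{"x":0,"y":0,"z":0,"wx":0,"wy":0,"wz":0},{"x":0,"y":0,"z":0,"wx":0,"wy":0,"wz":0},{"x":0,"y":0,"z":0,"wx":0,"wy":0,"wz":0},{"x":0,"y":0,"z":0,"wx":0,"wy":0,"wz":0}]' --grip -1 --squeeze 30

```text
clock: 14.4
position: [0.476, -0.4437, 0.0228]
tool_rot: [1.718, 1.569, -0.549]
force: [-1.3, 1.0, 11.1]
grip_width: 0.029
```

```bash
python3 -c "
from h import *
go(.475,-.442,.18,-40);go(.579,-.062,.18,0)"
```

```text
jaw -39.9 -> -40.0 pos [ 0.476  -0.4437  0.0228] q1,q7 [ 0.81 -0.25] w 0.029 F [-1.3  1.  11.1]
  xyz [-0.393  -0.0039 -0.0018] w [ 0.0003 -0.0001 -0.0004] rows 3.0
jaw -39.9 -> 0.0 pos [ 0.476  -0.4437  0.0228] q1,q7 [ 0.81 -0.25] w 0.029 F [-1.3  1.  11.1]
  xyz [-0.3937 -0.4135 -0.8975] w [-1.108e-01  1.000e-04 -4.000e-04] rows 7.0
```

Call:
servo_tool --targets '[{"x":-0.05,"y":0,"z":0,"wx":0,"wy":0,"wz":0},{"x":-0.15,"y":0,"z":0,"wx":0,"wy":0,"wz":0},{"x":-0.3,"y":0,"z":0,"wx":0,"wy":0,"wz":0},{"x":-0.393,"y":0,"z":0,"wx":0,"wy":0,"wz":0},{"x":-0.393,"y":-0.1,"z":-0.22,"wx":-0.03,"wy":0,"wz":0},{"x":-0.393,"y":-0.1,"z":-0.22,"wx":-0.03,"wy":0,"wz":0},{"x":-0.393,"y":-0.25,"z":-0.55,"wx":-0.07,"wy":0,"wz":0},{"x":-0.393,"y":-0.25,"z":-0.55,"wx":-0.07,"wy":0,"wz":0},{"x":-0.393,"y":-0.413,"z":-0.897,"wx":-0.11,"wy":0,"wz":0},{"x":-0.393,"y":-0.413,"z":-0.897,"wx":-0.11,"wy":0,"wz":0},{"x":-0.393,"y":-0.413,"z":-0.897,"wx":-0.11,"wy":0,"wz":0},{"x":-0.393,"y":-0.413,"z":-0.897,"wx":-0.11,"wy":0,"wz":0}]'

```text
clock: 15.9
position: [0.5798, -0.058, 0.1812]
tool_rot: [1.563, 1.567, -0.008]
force: [-0.3, -2.1, -0.5]
grip_width: 0.0294
```

```bash
python3 -c "
from h import *
go(.579,-.062,.1,0)"
```

```text
jaw 0.0 -> 0.0 pos [ 0.5798 -0.058   0.1812] q1,q7 [ 0.35 -0.28] w 0.0294 F [-0.3 -2.1 -0.5]
  xyz [ 0.203  -0.0028  0.01  ] w [ 0.0001  0.     -0.0006] rows 2.0
```

Call:
servo_tool --targets '[{"x":0.1,"y":-0.002,"z":0.01,"wx":0,"wy":0,"wz":0},{"x":0.203,"y":-0.002,"z":0.01,"wx":0,"wy":0,"wz":0},{"x":0.203,"y":-0.002,"z":0.01,"wx":0,"wy":0,"wz":0},{"x":0.203,"y":-0.002,"z":0.01,"wx":0,"wy":0,"wz":0}]'

```text
clock: 16.4
position: [0.58, -0.0625, 0.1018]
tool_rot: [1.497, 1.566, -0.074]
force: [0.3, 0.1, -1.2]
grip_width: 0.0292
```

```bash
python3 -c "
from h import *
cal=bot.get_calibration('wrist');im,d=snap('wrist','w7')
P,U=cloud(cal,d);Q=P[(np.hypot(P[:,0]-.579,P[:,1]+.062)<.025)&(P[:,2]>.14)&(P[:,2]<.17)]
print(cv2.minEnclosingCircle(Q[:,:2].astype(np.float32)),np.median(Q[:,2]),len(Q))
go(.579,-.062,.0295,0)"
```

```text
((0.5789852142333984, -0.056998420506715775), 0.023315250873565674) 0.15482318450643223 5408
jaw 0.0 -> 0.0 pos [ 0.5802 -0.0624  0.102 ] q1,q7 [ 0.32 -0.34] w 0.0292 F [ 1.1 -0.  -0.6]
  xyz [ 0.1813 -0.0041 -0.0011] w [ 0.      0.0001 -0.0009] rows 2.0
```

View pics/w7.png

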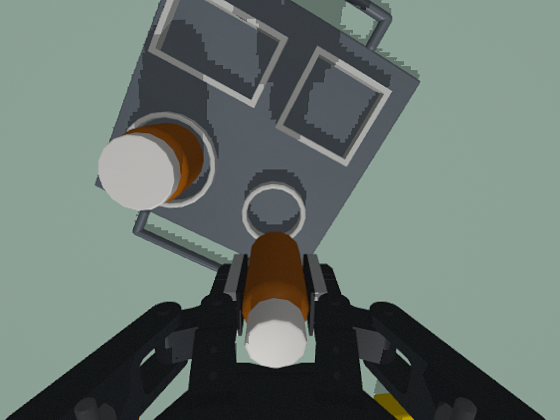

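The vial hangs straight at (275,320), in line with its small ring at (274,212). Lowering it.

Call:
servo_tool --targets '[{"x":0.08,"y":-0.003,"z":0,"wx":0,"wy":0,"wz":-0.001},{"x":0.14,"y":-0.003,"z":0,"wx":0,"wy":0,"wz":-0.001},{"x":0.165,"y":-0.003,"z":0,"wx":0,"wy":0,"wz":-0.001},{"x":0.175,"y":-0.003,"z":0,"wx":0,"wy":0,"wz":-0.001},{"x":0.18,"y":-0.003,"z":0,"wx":0,"wy":0,"wz":-0.001},{"x":0.182,"y":-0.003,"z":0,"wx":0,"wy":0,"wz":-0.001},{"x":0.182,"y":-0.003,"z":0,"wx":0,"wy":0,"wz":-0.001}]'

```text
clock: 17.32
position: [0.5796, -0.0625, 0.0296]
tool_rot: [0.221, 1.57, -1.349]
force: [-0.2, -0.4, -0.7]
grip_width: 0.0294
```

Call:
servo_tool --targets '[{"x":0.001,"y":0,"z":0,"wx":0,"wy":0,"wz":0},{"x":0.002,"y":0,"z":0,"wx":0,"wy":0,"wz":0},{"x":0.002,"y":0,"z":0,"wx":0,"wy":0,"wz":0}]'

```text
clock: 17.7
position: [0.5797, -0.0625, 0.0289]
tool_rot: [0.463, 1.57, -1.108]
force: [0.0, 0.1, 0.8]
grip_width: 0.0292
```

Call:
servo_tool --targets '[{"x":0.001,"y":0,"z":0,"wx":0,"wy":0,"wz":0},{"x":0.0015,"y":0,"z":0,"wx":0,"wy":0,"wz":0},{"x":0.0015,"y":0,"z":0,"wx":0,"wy":0,"wz":0}]'

```text
clock: 18.08
position: [0.5798, -0.0625, 0.0288]
tool_rot: [0.563, 1.57, -1.008]
force: [-3.2, -0.3, 11.0]
grip_width: 0.0292
```

Call:
servo_tool --targets '[{"x":0,"y":0,"z":0,"wx":0,"wy":0,"wz":0},{"x":0,"y":0,"z":0,"wx":0,"wy":0,"wz":0},{"x":0,"y":0,"z":0,"wx":0,"wy":0,"wz":0},{"x":0,"y":0,"z":0,"wx":0,"wy":0,"wz":0},{"x":0,"y":0,"z":0,"wx":0,"wy":0,"wz":0}]' --grip 0.3

```text
clock: 18.7
position: [0.5798, -0.0625, 0.0287]
tool_rot: [0.486, 1.57, -1.084]
force: [0.2, -0.2, 0.7]
grip_width: 0.0556
```

Call:
servo_tool --targets '[{"x":-0.03,"y":0,"z":0,"wx":0,"wy":0,"wz":0},{"x":-0.12,"y":0,"z":0,"wx":0,"wy":0,"wz":0},{"x":-0.25,"y":0,"z":0,"wx":0,"wy":0,"wz":0},{"x":-0.4,"y":0,"z":0,"wx":0,"wy":0,"wz":0},{"x":-0.4,"y":0,"z":0,"wx":0,"wy":0,"wz":0}]'

```text
clock: 19.32
position: [0.5817, -0.0623, 0.1939]
tool_rot: [1.365, 1.563, -0.206]
force: [0.3, 0.1, -0.9]
grip_width: 0.0552
```

```bash
python3 -c "
from h import *
cal=bot.get_calibration('wrist');im,d=snap('wrist','w8')
P,_=cloud(cal,d);Q=P[(np.hypot(P[:,0]-.579,P[:,1]+.062)<.03)&(P[:,2]>.07)&(P[:,2]<.1)]
print(cv2.minEnclosingCircle(Q[:,:2].astype(np.float32)),np.median(Q[:,2]))
go(.51,-.2905,.19,-21.8)"
```

```text
((0.5784346461296082, -0.06398586928844452), 0.012040886096656322) 0.08201511677571457
jaw -0.0 -> -21.8 pos [ 0.5806 -0.0625  0.1915] q1,q7 [ 0.36 -0.27] w 0.0554 F [-0.5  0.  -0.6]
  xyz [ 0.0037 -0.1763  0.57  ] w [ 0.0605  0.0001 -0.0007] rows 4.0
```

Call:
servo_tool --targets '[{"x":0.003,"y":-0.176,"z":0.57,"wx":0.06,"wy":0,"wz":-0.001},{"x":0.003,"y":-0.176,"z":0.57,"wx":0.06,"wy":0,"wz":-0.001},{"x":0.003,"y":-0.176,"z":0.57,"wx":0.06,"wy":0,"wz":-0.001},{"x":0.003,"y":-0.176,"z":0.57,"wx":0.06,"wy":0,"wz":-0.001},{"x":0.003,"y":-0.176,"z":0.57,"wx":0.06,"wy":0,"wz":-0.001},{"x":0.003,"y":-0.176,"z":0.57,"wx":0.06,"wy":0,"wz":-0.001},{"x":0.003,"y":-0.176,"z":0.57,"wx":0.06,"wy":0,"wz":-0.001}]' --grip 0.7

```text
clock: 20.25
position: [0.5105, -0.2891, 0.1901]
tool_rot: [-1.361, 1.569, 2.976]
force: [0.8, 1.2, 0.0]
grip_width: 0.0722
```

```bash
python3 -c "
from h import *
cal=bot.get_calibration('wrist');im,d=snap('wrist','w9')
P,_=cloud(cal,d);Q=P[(np.hypot(P[:,0]-.51,P[:,1]+.29)<.04)]
print(rect(Q,.062,.07));print(rect(Q,.015,.07));print(rect(Q,.08,.09))
go(.51,-.2905,.02,-21.8)"
```

```text
(array([ 0.508 , -0.2929]), array([0.0394, 0.0389]), 68.2, 870)
(array([ 0.508 , -0.2927]), array([0.0398, 0.0389]), 68.6, 1276)
(array([ 0.5078, -0.293 ]), array([0.027 , 0.0272]), 68.2, 752)
jaw -21.5 -> -21.8 pos [ 0.5106 -0.2892  0.1902] q1,q7 [ 0.69 -0.17] w 0.0726 F [ 0.1  0.2 -0.3]
  xyz [0.4255 0.0005 0.0033] w [0.0008 0.0001 0.0003] rows 3.0
```

View pics/w9.png

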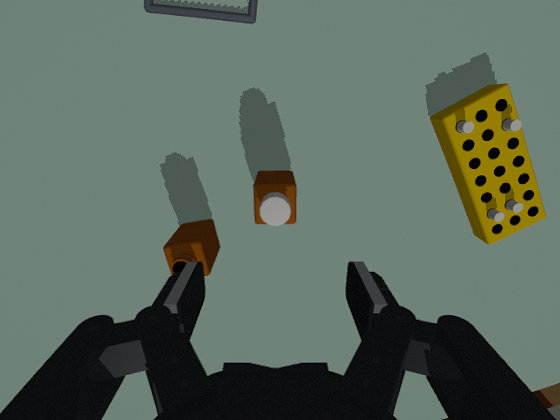

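The square bottle's cap is at (275,208), square to the jaws and centred. The open one at (190,245) is clear of the fingers.

Call:
servo_tool --targets '[{"x":0.13,"y":-0.001,"z":0.006,"wx":0.001,"wy":0,"wz":0},{"x":0.26,"y":-0.001,"z":0.006,"wx":0.001,"wy":0,"wz":0},{"x":0.36,"y":-0.001,"z":0.006,"wx":0.001,"wy":0,"wz":0},{"x":0.425,"y":-0.001,"z":0.006,"wx":0.001,"wy":0,"wz":0},{"x":0.425,"y":-0.001,"z":0.006,"wx":0.001,"wy":0,"wz":0},{"x":0.425,"y":-0.001,"z":0.006,"wx":0.001,"wy":0,"wz":0}]'

```text
clock: 21.05
position: [0.5098, -0.2911, 0.0213]
tool_rot: [-0.799, 1.57, -2.75]
force: [0.4, 0.3, -0.3]
grip_width: 0.0729
```

Call:
servo_tool --targets '[{"x":0,"y":0,"z":0,"wx":0,"wy":0,"wz":0},{"x":0,"y":0,"z":0,"wx":0,"wy":0,"wz":0},{"x":0,"y":0,"z":0,"wx":0,"wy":0,"wz":0},{"x":0,"y":0,"z":0,"wx":0,"wy":0,"wz":0},{"x":0,"y":0,"z":0,"wx":0,"wy":0,"wz":0},{"x":0,"y":0,"z":0,"wx":0,"wy":0,"wz":0},{"x":0,"y":0,"z":0,"wx":0,"wy":0,"wz":0},{"x":0,"y":0,"z":0,"wx":0,"wy":0,"wz":0}]' --grip -1 --squeeze 30

```text
clock: 22.05
position: [0.5104, -0.2913, 0.0225]
tool_rot: [0.952, 1.569, -0.999]
force: [-2.9, 0.8, 10.6]
grip_width: 0.0396
```

```bash
python3 -c "
from h import *
go(.622,.019,.2,-28)"
```

```text
jaw -21.8 -> -28.0 pos [ 0.5104 -0.2913  0.0225] q1,q7 [ 0.62 -0.28] w 0.0396 F [-2.9  0.8 10.6]
  xyz [-0.4444 -0.0289 -0.8236] w [ 0.0172  0.0001 -0.0002] rows 6.0
```

Call:
servo_tool --targets '[{"x":-0.05,"y":0,"z":0,"wx":0,"wy":0,"wz":0},{"x":-0.15,"y":0,"z":0,"wx":0,"wy":0,"wz":0},{"x":-0.3,"y":0,"z":0,"wx":0,"wy":0,"wz":0},{"x":-0.444,"y":0,"z":0,"wx":0,"wy":0,"wz":0},{"x":-0.444,"y":-0.007,"z":-0.2,"wx":0.005,"wy":0,"wz":0},{"x":-0.444,"y":-0.007,"z":-0.2,"wx":0.005,"wy":0,"wz":0},{"x":-0.444,"y":-0.017,"z":-0.5,"wx":0.01,"wy":0,"wz":0},{"x":-0.444,"y":-0.017,"z":-0.5,"wx":0.01,"wy":0,"wz":0},{"x":-0.444,"y":-0.029,"z":-0.824,"wx":0.017,"wy":0,"wz":0},{"x":-0.444,"y":-0.029,"z":-0.824,"wx":0.017,"wy":0,"wz":0},{"x":-0.444,"y":-0.029,"z":-0.824,"wx":0.017,"wy":0,"wz":0},{"x":-0.444,"y":-0.029,"z":-0.824,"wx":0.017,"wy":0,"wz":0}]'

```text
clock: 23.55
position: [0.6218, 0.019, 0.2003]
tool_rot: [0.839, 1.569, -1.218]
force: [0.8, -1.0, -1.6]
grip_width: 0.0398
```

```bash
python3 -c "
from h import *
go(.622,.019,.11,-28)"
```

```text
jaw -27.9 -> -28.0 pos [0.6218 0.019  0.2003] q1,q7 [ 0.14 -0.83] w 0.0398 F [ 0.8 -1.  -1.6]
  xyz [ 0.2257  0.0003 -0.0004] w [ 0.0003  0.0002 -0.0002] rows 2.0
```

Call:
servo_tool --targets '[{"x":0.12,"y":0,"z":0,"wx":0,"wy":0,"wz":0},{"x":0.225,"y":0,"z":0,"wx":0,"wy":0,"wz":0},{"x":0.225,"y":0,"z":0,"wx":0,"wy":0,"wz":0},{"x":0.225,"y":0,"z":0,"wx":0,"wy":0,"wz":0}]'

```text
clock: 24.05
position: [0.6226, 0.0181, 0.1121]
tool_rot: [1.425, 1.568, -0.634]
force: [-0.2, -0.1, -1.0]
grip_width: 0.0393
```

```bash
python3 -c "
from h import *
snap('wrist','w10')
go(.622,.019,.0295,-28)"
```

```text
jaw -28.0 -> -28.0 pos [0.6228 0.0184 0.1124] q1,q7 [ 0.12 -0.88] w 0.0397 F [-0.7 -0.7 -0.7]
  xyz [ 0.2073 -0.0033 -0.0004] w [ 0.0001 -0.     -0.0005] rows 2.0
```

View pics/w10.png

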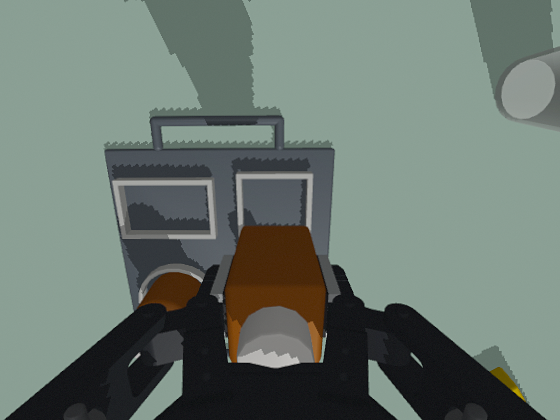

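The square bottle at (275,280) is aligned with its nest, which spans (237–312, 173–230). Lowering it.

Call:
servo_tool --targets '[{"x":0.1,"y":-0.002,"z":0,"wx":0,"wy":0,"wz":0},{"x":0.16,"y":-0.002,"z":0,"wx":0,"wy":0,"wz":0},{"x":0.19,"y":-0.002,"z":0,"wx":0,"wy":0,"wz":0},{"x":0.2,"y":-0.002,"z":0,"wx":0,"wy":0,"wz":0},{"x":0.205,"y":-0.002,"z":0,"wx":0,"wy":0,"wz":0},{"x":0.207,"y":-0.002,"z":0,"wx":0,"wy":0,"wz":0},{"x":0.207,"y":-0.002,"z":0,"wx":0,"wy":0,"wz":0}]'

```text
clock: 24.98
position: [0.6226, 0.0186, 0.0301]
tool_rot: [1.675, 1.567, -0.383]
force: [0.9, -0.6, -1.7]
grip_width: 0.0399
```

Call:
servo_tool --targets '[{"x":0.001,"y":0,"z":0,"wx":0,"wy":0,"wz":0},{"x":0.002,"y":0,"z":0,"wx":0,"wy":0,"wz":0},{"x":0.002,"y":0,"z":0,"wx":0,"wy":0,"wz":0}]'

```text
clock: 25.35
position: [0.6226, 0.0186, 0.0293]
tool_rot: [1.665, 1.567, -0.393]
force: [0.4, -0.9, -1.1]
grip_width: 0.0396
```

Call:
servo_tool --targets '[{"x":0.001,"y":0,"z":0,"wx":0,"wy":0,"wz":0},{"x":0.0025,"y":0,"z":0,"wx":0,"wy":0,"wz":0},{"x":0.0025,"y":0,"z":0,"wx":0,"wy":0,"wz":0}]'

```text
clock: 25.72
position: [0.6226, 0.0186, 0.0286]
tool_rot: [1.667, 1.567, -0.392]
force: [-1.4, 0.2, 4.8]
grip_width: 0.04
```

Contact. Release, retreat, check.

Call:
servo_tool --targets '[{"x":0,"y":0,"z":0,"wx":0,"wy":0,"wz":0},{"x":0,"y":0,"z":0,"wx":0,"wy":0,"wz":0},{"x":0,"y":0,"z":0,"wx":0,"wy":0,"wz":0},{"x":0,"y":0,"z":0,"wx":0,"wy":0,"wz":0},{"x":0,"y":0,"z":0,"wx":0,"wy":0,"wz":0}]' --grip 0.5

```text
clock: 26.35
position: [0.6226, 0.0186, 0.0285]
tool_rot: [1.655, 1.567, -0.404]
force: [-0.9, 0.0, -0.3]
grip_width: 0.0641
```

Call:
servo_tool --targets '[{"x":-0.03,"y":0,"z":0,"wx":0,"wy":0,"wz":0},{"x":-0.12,"y":0,"z":0,"wx":0,"wy":0,"wz":0},{"x":-0.25,"y":0,"z":0,"wx":0,"wy":0,"wz":0},{"x":-0.42,"y":0,"z":0,"wx":0,"wy":0,"wz":0},{"x":-0.42,"y":0,"z":0,"wx":0,"wy":0,"wz":0}]'

```text
clock: 26.98
position: [0.6238, 0.0192, 0.202]
tool_rot: [1.955, 1.56, -0.103]
force: [0.4, -0.4, -0.7]
grip_width: 0.0641
```

```bash
python3 -c "
from h import *
cal=bot.get_calibration('wrist');im,d=snap('wrist','w11')
P,_=cloud(cal,d);Q=P[(np.hypot(P[:,0]-.622,P[:,1]-.019)<.04)]
print(rect(Q,.085,.097),np.percentile(Q[:,2],98))
go(.5343,.2984,.19,94.5)"
```

```text
(array([0.6208, 0.0166]), array([0.0271, 0.0261]), 61.3, 724) 0.2989437749739535
jaw -28.0 -> -85.5 pos [0.6231 0.0189 0.2002] q1,q7 [ 0.15 -0.83] w 0.0639 F [-0.3  0.1 -0.2]
  xyz [ 0.0226 -0.5239 -0.5129] w [ 0.1598 -0.0011 -0.001 ] rows 6.0
```

Square bottle is in place. For the oblong I'll turn the jaws the other way (+122.5°) to keep joint 7 away from its limit.

Call:
servo_tool --targets '[{"x":0,"y":-0.04,"z":-0.04,"wx":-0.03,"wy":0,"wz":0},{"x":0,"y":-0.08,"z":-0.08,"wx":-0.06,"wy":0,"wz":0},{"x":0,"y":-0.13,"z":-0.13,"wx":-0.085,"wy":0,"wz":0},{"x":0,"y":-0.18,"z":-0.18,"wx":-0.115,"wy":0,"wz":0},{"x":0,"y":-0.23,"z":-0.23,"wx":-0.145,"wy":0,"wz":0},{"x":0,"y":-0.28,"z":-0.28,"wx":-0.17,"wy":0,"wz":0},{"x":0,"y":-0.33,"z":-0.33,"wx":-0.2,"wy":0,"wz":0},{"x":0,"y":-0.38,"z":-0.38,"wx":-0.23,"wy":0,"wz":0},{"x":0,"y":-0.43,"z":-0.43,"wx":-0.26,"wy":0,"wz":0},{"x":0,"y":-0.48,"z":-0.47,"wx":-0.285,"wy":0,"wz":0},{"x":0,"y":-0.524,"z":-0.51,"wx":-0.315,"wy":0,"wz":0},{"x":0,"y":-0.524,"z":-0.51,"wx":-0.34,"wy":0,"wz":0}]'

```text
clock: 28.52
position: [0.5322, 0.2992, 0.1985]
tool_rot: [-0.23, 1.564, -0.144]
force: [0.2, -0.0, -0.1]
grip_width: 0.0644
```

```bash
python3 -c "
from h import *
cal=bot.get_calibration('wrist');im,d=snap('wrist','w12')
P,_=cloud(cal,d);Q=P[(np.hypot(P[:,0]-.534,P[:,1]-.298)<.045)]
print(rect(Q,.052,.064),rect(Q,.068,.08))
go(.5343,.2984,.16,94.5);go(.5343,.2984,.02,94.5)"
```

```text
(array([0.5323, 0.2979]), array([0.06  , 0.0296]), 3.3, 1144) (array([0.5322, 0.2976]), array([0.0251, 0.0249]), 63.8, 596)
jaw 95.3 -> 94.5 pos [0.5328 0.298  0.1983] q1,q7 [-0.01  0.55] w 0.0638 F [ 0.2 -0.1 -0.3]
  xyz [0.0957 0.0008 0.0031] w [0.0022 0.0011 0.0004] rows 1.0
jaw 95.3 -> 94.5 pos [0.5328 0.298  0.1983] q1,q7 [-0.01  0.55] w 0.0638 F [ 0.2 -0.1 -0.3]
  xyz [0.4457 0.0017 0.0007] w [0.0022 0.0011 0.0004] rows 3.0
```

View pics/w12.png

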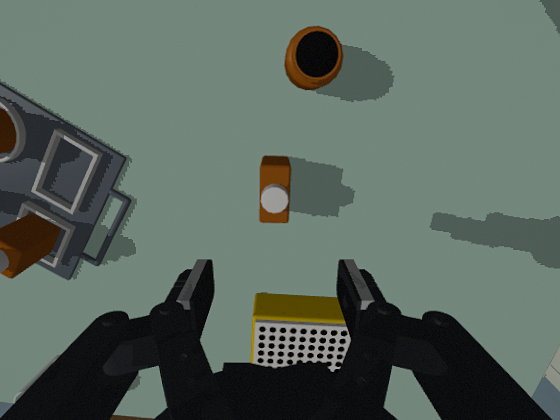

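The oblong is at (275,190), centred, with yaw about 3.4°. The rack behind it is clear. Descend.

Call:
servo_tool --targets '[{"x":0.13,"y":0.001,"z":0.001,"wx":0.005,"wy":0.001,"wz":0},{"x":0.26,"y":0.001,"z":0,"wx":0.005,"wy":0.001,"wz":0},{"x":0.37,"y":0.001,"z":0,"wx":0.005,"wy":0.001,"wz":0},{"x":0.445,"y":0.001,"z":0,"wx":0.005,"wy":0.001,"wz":0},{"x":0.445,"y":0.001,"z":0,"wx":0.005,"wy":0.001,"wz":0},{"x":0.445,"y":0.001,"z":0,"wx":0.005,"wy":0.001,"wz":0}]'

```text
clock: 29.32
position: [0.5343, 0.2983, 0.0213]
tool_rot: [-0.937, 1.568, -0.877]
force: [-1.0, -0.1, 0.5]
grip_width: 0.0643
```

Call:
servo_tool --targets '[{"x":0,"y":0,"z":0,"wx":0,"wy":0,"wz":0},{"x":0,"y":0,"z":0,"wx":0,"wy":0,"wz":0},{"x":0,"y":0,"z":0,"wx":0,"wy":0,"wz":0},{"x":0,"y":0,"z":0,"wx":0,"wy":0,"wz":0},{"x":0,"y":0,"z":0,"wx":0,"wy":0,"wz":0},{"x":0,"y":0,"z":0,"wx":0,"wy":0,"wz":0},{"x":0,"y":0,"z":0,"wx":0,"wy":0,"wz":0},{"x":0,"y":0,"z":0,"wx":0,"wy":0,"wz":0}]' --grip -1 --squeeze 30

```text
clock: 30.32
position: [0.5349, 0.2985, 0.0225]
tool_rot: [-0.498, 1.568, -0.439]
force: [-1.2, -1.9, 9.5]
grip_width: 0.0297
```

```bash
python3 -c "
from h import *
go(.541,.062,.2,62)"
```

```text
jaw 93.4 -> 62.0 pos [0.5349 0.2985 0.0225] q1,q7 [-0.11  0.37] w 0.0297 F [-1.2 -1.9  9.5]
  xyz [-0.4429 -0.5918 -0.0186] w [0.0872 0.0005 0.0001] rows 5.0
```

Call:
servo_tool --targets '[{"x":-0.05,"y":0,"z":0,"wx":0,"wy":0,"wz":0},{"x":-0.15,"y":0,"z":0,"wx":0,"wy":0,"wz":0},{"x":-0.3,"y":0,"z":0,"wx":0,"wy":0,"wz":0},{"x":-0.443,"y":0,"z":0,"wx":0,"wy":0,"wz":0},{"x":-0.443,"y":-0.15,"z":-0.005,"wx":0.02,"wy":0,"wz":0},{"x":-0.443,"y":-0.3,"z":-0.01,"wx":0.045,"wy":0,"wz":0},{"x":-0.443,"y":-0.45,"z":-0.014,"wx":0.065,"wy":0,"wz":0},{"x":-0.443,"y":-0.592,"z":-0.017,"wx":0.087,"wy":0,"wz":0},{"x":-0.443,"y":-0.592,"z":-0.017,"wx":0.087,"wy":0,"wz":0},{"x":-0.443,"y":-0.592,"z":-0.017,"wx":0.087,"wy":0,"wz":0},{"x":-0.443,"y":-0.592,"z":-0.017,"wx":0.087,"wy":0,"wz":0}]'

```text
clock: 31.7
position: [0.5416, 0.0633, 0.2006]
tool_rot: [0.247, 1.567, -0.238]
force: [-0.2, 0.5, -1.3]
grip_width: 0.0299
```

```bash
python3 -c "
from h import *
go(.542,.0615,.11,62)"
```

```text
jaw 62.2 -> 62.0 pos [0.5416 0.0633 0.2006] q1,q7 [0.37 0.42] w 0.0299 F [-0.2  0.5 -1.3]
  xyz [ 0.2265 -0.0037  0.0023] w [ 0.0006  0.0005 -0.0001] rows 2.0
```

Call:
servo_tool --targets '[{"x":0.12,"y":-0.004,"z":0.002,"wx":0,"wy":0,"wz":0},{"x":0.226,"y":-0.004,"z":0.002,"wx":0,"wy":0,"wz":0},{"x":0.226,"y":-0.004,"z":0.002,"wx":0,"wy":0,"wz":0},{"x":0.226,"y":-0.004,"z":0.002,"wx":0,"wy":0,"wz":0}]'

```text
clock: 32.2
position: [0.5424, 0.0625, 0.1117]
tool_rot: [0.443, 1.566, -0.041]
force: [-0.4, 0.1, 0.3]
grip_width: 0.0299
```

```bash
python3 -c "
from h import *
snap('wrist','w13')
go(.542,.0615,.0295,62)"
```

```text
jaw 62.3 -> 62.0 pos [0.5427 0.0622 0.1119] q1,q7 [0.31 0.32] w 0.0301 F [ 0.6  0.5 -1.5]
  xyz [ 0.2061 -0.0028 -0.0017] w [ 0.0007  0.0008 -0.0004] rows 2.0
```

View pics/w13.png

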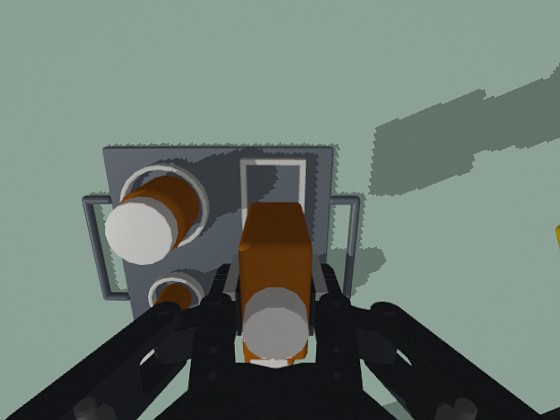

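The oblong at (275,260) lines up with its nest at (241–306, 160–). Lowering it.

Call:
servo_tool --targets '[{"x":0.1,"y":-0.002,"z":-0.001,"wx":0.001,"wy":0.001,"wz":0},{"x":0.16,"y":-0.002,"z":-0.001,"wx":0.001,"wy":0.001,"wz":0},{"x":0.19,"y":-0.002,"z":-0.001,"wx":0.001,"wy":0.001,"wz":0},{"x":0.2,"y":-0.002,"z":-0.001,"wx":0.001,"wy":0.001,"wz":0},{"x":0.205,"y":-0.002,"z":-0.001,"wx":0.001,"wy":0.001,"wz":0},{"x":0.207,"y":-0.002,"z":-0.001,"wx":0.001,"wy":0.001,"wz":0},{"x":0.207,"y":-0.002,"z":-0.001,"wx":0.001,"wy":0.001,"wz":0}]'

```text
clock: 33.12
position: [0.5426, 0.0616, 0.0296]
tool_rot: [1.875, 1.568, 1.384]
force: [-0.7, 0.3, -1.8]
grip_width: 0.0295
```

Call:
servo_tool --targets '[{"x":0.001,"y":0,"z":0,"wx":0,"wy":0,"wz":0},{"x":0.002,"y":0,"z":0,"wx":0,"wy":0,"wz":0},{"x":0.002,"y":0,"z":0,"wx":0,"wy":0,"wz":0}]'

```text
clock: 33.5
position: [0.5426, 0.0616, 0.0288]
tool_rot: [1.867, 1.568, 1.376]
force: [0.2, 0.5, -1.0]
grip_width: 0.0293
```

Call:
servo_tool --targets '[{"x":0.001,"y":0,"z":0,"wx":0,"wy":0,"wz":0},{"x":0.002,"y":0,"z":0,"wx":0,"wy":0,"wz":0},{"x":0.002,"y":0,"z":0,"wx":0,"wy":0,"wz":0}]'

```text
clock: 33.88
position: [0.5426, 0.0617, 0.0285]
tool_rot: [1.752, 1.569, 1.262]
force: [-4.8, -1.1, 13.1]
grip_width: 0.0298
```

Call:
servo_tool --targets '[{"x":0,"y":0,"z":0,"wx":0,"wy":0,"wz":0},{"x":0,"y":0,"z":0,"wx":0,"wy":0,"wz":0},{"x":0,"y":0,"z":0,"wx":0,"wy":0,"wz":0},{"x":0,"y":0,"z":0,"wx":0,"wy":0,"wz":0},{"x":0,"y":0,"z":0,"wx":0,"wy":0,"wz":0}]' --grip 0.3

```text
clock: 34.5
position: [0.5426, 0.0617, 0.0285]
tool_rot: [1.781, 1.569, 1.29]
force: [-0.5, 0.5, 0.4]
grip_width: 0.0554
```

Call:
servo_tool --targets '[{"x":-0.03,"y":0,"z":0,"wx":0,"wy":0,"wz":0},{"x":-0.12,"y":0,"z":0,"wx":0,"wy":0,"wz":0},{"x":-0.25,"y":0,"z":0,"wx":0,"wy":0,"wz":0},{"x":-0.42,"y":0,"z":0,"wx":0,"wy":0,"wz":0},{"x":-0.55,"y":0,"z":0,"wx":0,"wy":0,"wz":0},{"x":-0.55,"y":0,"z":0,"wx":0,"wy":0,"wz":0},{"x":-0.55,"y":0,"z":0,"wx":0,"wy":0,"wz":0}]'

```text
clock: 35.38
position: [0.5422, 0.061, 0.2486]
tool_rot: [1.606, 1.569, 1.116]
force: [-0.3, 0.6, -0.0]
grip_width: 0.0557
```

```bash
python3 -c "
from h import *
cal=bot.get_calibration('wrist');im,d=snap('wrist','w14');im2,d2=bot.grab_frame('scene')
cv2.imwrite('pics/fin.png',np.hstack([im[:,:,::-1][::1],im2[:,:,::-1]])[:, :] if 0 else cv2.resize(np.vstack([im,im2])[:,:,::-1],(420,600) if 0 else (400,600)))
for c,dd,cl in(('wrist',d,cal),('scene',d2,bot.get_calibration('scene'))):
  P,_=cloud(cl,dd)
  for n,x,y,z in(('jar',.498,-.019,.072),('vial',.579,-.062,.082),('sq',.622,.019,.09),('ob',.541,.062,.08),('ojar',.408,.323,.062),('osq',.405,-.313,.08)):
    Q=P[(np.hypot(P[:,0]-x,P[:,1]-y)<.04)&(abs(P[:,2]-z)<.006)]
    if len(Q)>5: print(c,n,rect(Q,0,.2),np.round(np.median(Q[:,2]),4))
"
```

```text
wrist jar (array([ 0.4981, -0.0166]), array([0.0448, 0.0443]), 54.7, 1343) 0.0723
wrist vial (array([ 0.5756, -0.0635]), array([0.0232, 0.0169]), 86.3, 250) 0.0822
wrist sq (array([0.6199, 0.0162]), array([0.0265, 0.0262]), 10.9, 430) 0.0902
wrist ob (array([0.5401, 0.0624]), array([0.0255, 0.0252]), 24.1, 450) 0.0802
scene jar (array([ 0.4999, -0.0148]), array([0.0463, 0.0435]), 41.8, 208) 0.0727
scene vial (array([ 0.5799, -0.063 ]), array([0.0231, 0.022 ]), 66.8, 70) 0.0826
scene sq (array([0.6227, 0.0172]), array([0.0273, 0.0257]), 20.4, 103) 0.0903
scene ob (array([0.5422, 0.0631]), array([0.0248, 0.0281]), 78.7, 84) 0.0797
scene ojar (array([0.4081, 0.3231]), array([0.0403, 0.0398]), 27.9, 193) 0.0627
scene osq (array([ 0.4037, -0.3147]), array([0.0252, 0.0212]), 87.2, 50) 0.0808
```

View pics/fin.png

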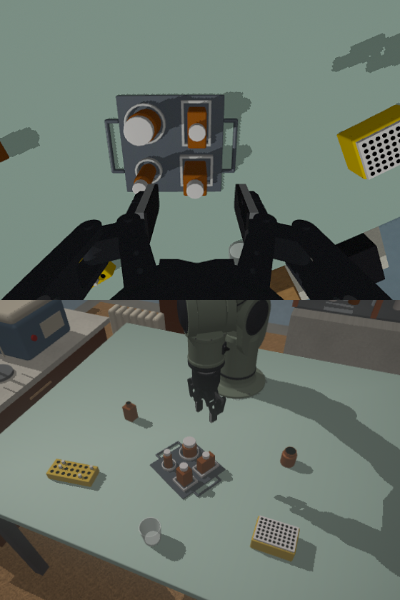

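All four capped bottles stand in their nests at (145,125), (198,130), (147,180) and (195,180) in the upper view. Cap tops are at 72, 82, 90 and 80 mm, each 6 mm above the bottle's height, so all are flat on the tray. Both empties are where they were, so I'm handing in.

```bash
python3 -c "
from h import *
print(bot.job_done())"
```

```text
the job is handed in; nothing more can be done
None
```

All four capped bottles are standing in their own nests on the tray. I placed them in the order listed: jar, vial, square, oblong. I handed the job in at about 35.5 s.

- **Setting down:** I lowered each bottle until the wrist felt contact (about 5 to 23 N), then opened the gripper and backed off. Nothing was dropped or tipped.
- **Seating:** The final cap tops read 72, 82, 90 and 80 mm, each the bottle's own height plus the 6 mm tray. The bottle centres were within about 3 to 4 mm of the nest centres, inside the 7 mm clearance.
- **Empties:** Both uncapped bottles are still standing within about 2 to 4 mm of where I first measured them, which is the measuring noise.
- **Disagreements:** The wrist and scene cameras differed by 2 to 4 mm on positions. My first move call was refused because its rows left out zero values, so nothing moved until I resent it.

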